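# Re-range a bench switching unit and lock it

### The arm

A 6-joint arm with a two-finger parallel gripper is mounted at the origin on the work surface. World frame = base frame: x ahead of the robot, y to its left, z up, the work surface at z = 0. Lengths are in m, angles in rad, forces in N, time in s.
With the tool pointing down it reaches from about 0.325 to 0.775 m from the base axis. Payload 5.5 kg.
Tool frame: the origin (TCP) lies midway between the tips of the shut fingers; the grasp point (between the pads) lies 19 mm behind it; z points along the fingers, y is the line along which they close (so a half turn about z gives the same grasp; the last joint's range is limited). The gripper opens to 85 mm and grips with 20 to 120 N. Pads are 22 mm wide; open, the fingers measure 114 mm over their backs; the gripper's body (76 mm by 85 mm) begins 54 mm behind the grasp point. The pads swing forward as they close: fully open they stand 13 mm farther back than shut.
Start: joints at [1.066, 0.091, 1.231, -0, 1.82, -0.057], TCP at [0.26, 0.541, 0.231] pointing down, gripper open.
Joint ranges: [-2.87, 2.87], [-0.86, 2.18], [0.17, 2.46], [-1.51, 4.65], [0.06, 2.69], [-2.65, 2.65]. Speed limits (rad/s): [2.57, 2.57, 3.01, 3.14, 3.14, 3.14].

### API

Orientations are given as a unit quaternion [w, x, y, z].
In Python, from station import readout, imaging, job gives the robot as it stands. The module is installed in compiled form; this text tells all that it offers.
- The arm moves only by the tool move_arm, never from a script. Its argument "moves" is a list of rows, each a list of 7 numbers: the shift along the tool's x, y, z in m, then the turn, a rotation vector about the tool's x, y, z in rad, then the opening, from 0 (shut) to 1 (fully open). A call has 1 to 8 rows; each row is the pose to reach, as a shift and turn from the pose commanded when the call began, along the tool's axes at that moment; what a row does not reach only later rows make up. A row lasts 1/10 s, in which the tool goes at most 50 mm and 8.59 degrees, less where a joint would pass 70% of its speed; a pose out of reach is approached as far as the arm can. A call with a gripper value outside its range is refused whole. The fingers move at their own pace and stop on an object; "newtons" is the grip in N (left out, the last holds). Time passes only in rows, so rows that repeat a pose let the fingers close. It gives the time, the measured TCP pose, the force, the opening and the grip force at its end, in the units of the state.
- readout.get_obs(): the state, without advancing time (a new reading comes with each control period).
- imaging.camera(name): name is "scene" or "side" or "wrist"; returns a dict with "frame" (384x512x3 uint8, blue, green, red), "depth" (384x512 float32, m along the optical axis (not along the pixel's ray), 0 where there is no reading), "intrinsics" (3x3 intrinsics, pixels), "xyz" and "attitude" of the camera in the world; the wrist camera has in their place "T_tool_cam" (4x4, takes a point from camera to tool coordinates, whose origin is the TCP and whose axes are the flange's). Camera axes: x right, y down, z forward; pixel columns grow to the right and rows downward; lengths in m; the calibration is good to about 2 mm. The wrist camera is an equidistant fisheye: a pixel r from the principal point sees the ray r / f radians off the axis. A picture is of the moment at which its call begins: read the wrist's pose just before it.
- job.job_done(): hands the job in; it is judged then, once.
The state is a dict: "time": time; "joint_pos": joint angles; "joint_velocities": joint speeds; "tau": joint torques, N m; "ee_pos": TCP position; "tcp_rot": TCP orientation; "wrist_force": force on the tool from outside, world axes, zero at the start; "torque": the same for the moment, N m; "width": opening from 0.0 (shut) to 1.0 (fully open); "grip_force": force on a finger pad.
Only numpy, scipy, OpenCV 4.12 (cv2) and the standard library are available. Lean on these libraries where they do the work, as an engineer would, in place of code of your own. Each camera call takes 0.05 s, during which the arm holds its last target. There are 200 camera calls.

### The job

On the cream switching unit, pull the yellow grip of the lock slide out to its end stop so that the steel fingers clear the lever, throw the red-ball lever out of its park position into the notch beside the green tab, then push the lock slide fully home again so that its fingers trap the lever there. Let go of everything, and leave the other things on the bench and on the unit where they stand.

Things in the scene. Friction and masses are not known exactly. Their poses are not given: they have to be found in the camera images.
- console: Cream fixed box 260 (x) x 240 (y) x 85 mm high; origin at the centre of its underside, x from its front panel to its back, y to its left. Place and yaw (within 0.4 rad) vary. On its flat top: a black slot along x at y = -50 mm for the lever, coloured tabs right of it (y = -94 mm), and the lock slide left of it, which runs along y between two guides 7 mm high at x = +-46 mm.
- lever (a joint): Lever angle, rad, about the unit's y axis; pivot inside the unit at x 0, y -50, z 30 mm. 0 = park, leaning 0.6 rad to the front; grows as it is thrown to the back (0.6 upright, 1.2 stop). It snaps into four detents: 0 (park, no tab), 0.4, 0.8, 1.2. Leaving one takes about 4 to 6 N at the ball. It cannot leave a detent while the lock slide is home.
- lever_ball (a point): Centre of the lever's red ball, 36 mm diameter, 170 mm from the pivot along the lever; below it a steel shank 10 mm thick (a 18 mm collar just under the ball).
- lever_gate (a point): Point on the lever's axis 60 mm from the pivot, near where the shank comes through the slot. When the lever sits in a notch this point has the same x, along the unit, as that notch's tab.
- mark_green: Green tab, 16 (x) x 32 (y) x 4 mm, flat on top of the unit beside the target notch; origin at the centre of its underside, axes parallel to the unit's. It lies at x = -12, +12 or +34 mm of the unit (detents 0.4, 0.8, 1.2); a blue and an orange tab of the same size lie at the other two.
- lock (a joint): Travel of the lock slide, m: 0 = fully home (its three steel fingers lie across the slot between the detents and trap the lever), 0.05 = end stop, pulled out to the unit's left (+y), fingers clear of the lever. Stays where it is left; takes about 2 N. The fingers pass the lever only when it sits well in a detent.
- lock_grip (a point): Point in the middle of the lock slide's upright yellow grip, 15 mm below its top: a block 24 (x) x 32 (y) x 50 mm high, foot 96 mm and top 146 mm above the bench, on a black plate. At travel 0 it stands at x 0, y +35 mm of the unit. The lever's ball passes 85 mm to its right, higher than its top: mind the gripper's body.
- decade: Bystander: loose white box with a black dial, 85 x 130 x 66 mm, origin under its centre; leave alone.
- meter: Bystander: loose yellow hand meter lying flat, 85 (x) x 170 (y) x 44 mm, origin under its centre; leave alone.
- spray: Bystander: loose blue spray can standing upright, 56 mm diameter, 215 mm high, near the left side of the unit; leave alone.
- adapter: Bystander: loose black block 36 (x) x 75 (y) x 25 mm lying on top of the unit at its back left; leave alone.
- penmug: Bystander: blue cup, 76 mm diameter, 95 mm high, right of the unit; leave alone.
- driver: Bystander: screwdriver 190 mm long lying behind the unit; leave alone.

How it is judged:
On the way, in this order (a step that is already met when the one before it is completed fails the run):
1. the lock slide is pulled out to its end stop (within 5 mm) (value of joint lock above 0.045 m), for 0.1 s.
2. the lever stands in the notch beside the green tab (x of lever_gate in the frame of mark_green between -0.006 and 0.006 m), for 0.3 s.
3. the lock slide is home again (within 4 mm) with the lever still in that notch (all of step 2 and value of joint lock below 0.004 m), for 0.2 s.
At the end, for the whole second after the job is handed in: The lever rests in the notch beside the green tab (its gate point within 6 mm of the tab along the unit's x) and the lock slide is home (joint lock under 0.004 m); the bystanders have stayed within 30 mm of where they were and have not tipped (all of step 3 and velocity of joint lever between -0.05 and 0.05 rad/s); the robot touches nothing.
It fails at once if a bystander was moved more than 30 mm (distance of any of decade, meter, spray, adapter, penmug, driver from where it was at the start of the episode above 0.03 m).
It fails at once if a bystander was tipped over (angle between any of decade, meter, spray, adapter, penmug's own z axis and vertical above 0.5 rad).
It also fails if it takes over 67 s, if anything falls off the work surface, if the arm or the gripper's body presses on something with over 40 N, if the wrist force passes 120 N, or if a joint passes its speed limit or range.

## Working session

There is one attempt and no reset: what is moved stays moved. The work goes in short steps, Python scripts to look and compute and a tool call to move; the robot and the scene stay as the last step left them, time stands still between calls to the robot, and variables do not carry over. Pictures are saved under pics/ and viewed, at most 10 in all, crops included, and the job is handed in when it is done.

Besides the shell and the picture viewer there is one more tool, called after "Call:" as a command line: name --pt "numbers of a row" for each row, then --argument value for the rest. move_arm: Moves the arm, as the interface text tells. Its arguments: {"type":"object","properties":{"moves":{"type":"array"},"newtons":{"type":"number"}},"required":["moves"]}

```bash
mkdir -p pics
cat > h.py <<'E'
import numpy as np, cv2
from scipy.spatial.transform import Rotation as R
from station import readout, imaging, job
def q2R(q): return R.from_quat([q[1],q[2],q[3],q[0]]).as_matrix()
def cloud(c):
    K=np.array(c["intrinsics"]);d=c["depth"];v,u=np.mgrid[:384,:512]
    P=np.stack([(u-K[0,2])/K[0,0]*d,(v-K[1,2])/K[1,1]*d,d],-1)
    return P@q2R(c["attitude"]).T+np.array(c["xyz"])
E
python3 - <<'E'
from h import *
o=readout.get_obs();print(o)
ims=[]
for n in("scene","side"):
    c=imaging.camera(n);np.save(n,c,allow_pickle=True);print(n,c["xyz"],c["attitude"],c["intrinsics"]);cv2.imwrite(f"pics/{n}.png",c["frame"])
E
```

```text
{'time': 0.0, 'joint_pos': array([ 1.06627253e+00,  9.18824542e-02,  1.23189528e+00,  8.84385538e-06,
        1.81982120e+00, -5.66946489e-02]), 'joint_velocities': array([ 0.00092852,  0.00099147,  0.00046113, -0.00040402,  0.00038632,
       -0.00039939]), 'tau': array([-8.54371810e-04, -4.58730412e+01, -4.18027604e+01, -2.22122794e-04,
        1.17246332e-02,  1.59782689e-05]), 'ee_pos': array([0.25966105, 0.54058028, 0.23013145]), 'tcp_rot': array([-2.81929225e-04,  2.22046994e-01,  9.75035449e-01, -9.62715493e-04]), 'wrist_force': array([-0.09087956,  0.11782464, -0.24155659]), 'torque': array([-0.03909439,  0.01005657,  0.04595561]), 'grip_force': 0.0, 'width': 1.0037999200336625}
scene [1.0750663  0.4616492  0.77677565] [-0.15530667  0.3793919   0.84592086 -0.34111512] [[405.19728305   0.         258.88825783]
 [  0.         405.19728305 183.44898965]
 [  0.           0.           1.        ]]
side [ 0.09794496 -0.78508523  0.75424238] [-0.45953987  0.84888509 -0.22575064  0.13135393] [[444.37705931   0.         251.25460968]
 [  0.         444.37705931 191.47433995]
 [  0.           0.           1.        ]]
```

View pics/scene.png

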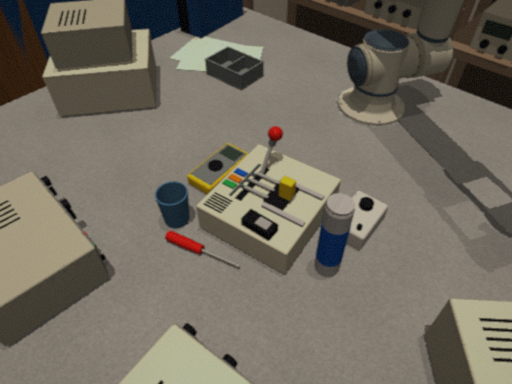

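View pics/side.png

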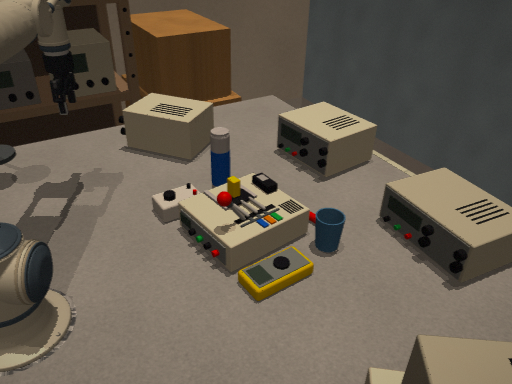

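The scene view (camera behind the unit) shows the unit at about (270,205), its ball at (275,133), the yellow grip at (287,187), and the tabs in the order blue, orange, green (230,184) toward the back. The side view shows the same order, with the ball at (225,198) and the grip at (233,186). Next I'll measure the poses.

```bash
cat >> h.py <<'E'
COL=dict(red=((0,150,80),(6,255,255)),yellow=((22,150,80),(32,255,255)),green=((50,120,60),(80,255,255)),blue=((98,120,60),(115,255,255)),orange=((8,150,80),(18,255,255)))
def ray(c,u,v):
    K=np.array(c["intrinsics"]);return q2R(c["attitude"])@np.array([(u-K[0,2])/K[0,0],(v-K[1,2])/K[1,1],1])
def onplane(c,u,v,z):
    d=ray(c,u,v);o=np.array(c["xyz"]);return o+d*(z-o[2])/d[2]
def comps(c,name):
    m=cv2.inRange(cv2.cvtColor(c["frame"],cv2.COLOR_BGR2HSV),*map(np.array,COL[name]))
    n,l,s,ce=cv2.connectedComponentsWithStats(m);return [(s[i],ce[i],l==i) for i in range(1,n) if s[i][4]>=12]
E
python3 - <<'E'
from h import *
for n in("scene","side"):
    c=np.load(n+".npy",allow_pickle=True).item();P=cloud(c)
    f=c["frame"].astype(int);m=(abs(P[...,2]-0.085)<0.006)&(c["depth"]>0)&(P[...,0]>.3)&(P[...,0]<.85)&(abs(P[...,1])<.4)
    m=cv2.morphologyEx(m.astype(np.uint8),cv2.MORPH_OPEN,np.ones((3,3)))
    k,l,s,ce=cv2.connectedComponentsWithStats(m);i=1+s[1:,4].argmax()
    pts=P[l==i][:,:2].astype(np.float32)
    print(n,"rect",cv2.minAreaRect(pts),s[i][4],"z",np.median(P[l==i][:,2]))
    for col in COL:
        for s_,ce_,mm in comps(c,col):
            q=P[mm&(c["depth"]>0)]
            if len(q):
                md=np.median(q,0)
                if .25<md[0]<.9 and abs(md[1])<.45: print(col,s_,ce_.round(1),md.round(4),"z",q[:,2].min().round(3),q[:,2].max().round(3))
E
```

```text
scene rect ((0.5755701065063477, 0.056928858160972595), (0.2621157765388489, 0.2410804033279419), 8.289722442626953) 6526 z 0.0851548738996678
red [269 126  13  14 137] [275.1 132.5] [ 4.947e-01 -2.000e-04  1.809e-01] z 0.167 0.19
red [166 231  38  23 391] [183.6 241.6] [ 0.7795 -0.0264  0.023 ] z 0.011 0.029
yellow [188 144  60  49 336] [208.9 178.4] [ 0.6316 -0.1185  0.033 ] z 0.008 0.039
yellow [279 176  17  24 289] [286.8 187.6] [0.5782 0.1038 0.1346] z 0.1 0.149
green [223 180  13   8  56] [229.2 183.3] [ 0.6229 -0.0306  0.0891] z 0.085 0.092
blue [235 169  12   7  50] [240.4 172.1] [ 0.5774 -0.0368  0.0887] z 0.086 0.092
blue [157 188  30  18  88] [173.4 200.9] [ 0.7427 -0.0899  0.0927] z 0.028 0.097
blue [317 226  31  41 722] [331.1 248. ] [0.6297 0.2614 0.1062] z 0.047 0.159
orange [229 174  13   9  61] [234.8 177.7] [ 0.6003 -0.0342  0.0887] z 0.085 0.092
side rect ((0.5756840705871582, 0.055770352482795715), (0.2628833055496216, 0.2426329106092453), 8.25337028503418) 3877 z 0.08595142405996647
red [193 189   4   6  18] [194.2 191.3] [0.5061 0.2156 0.0607] z 0.052 0.064
red 
[... 262 characters left out ...]
 [233.5 185.9] [0.5638 0.0865 0.1303] z 0.0 0.15
yellow [ 238  246   75   55 1028] [274.  279.6] [ 0.5229 -0.1802  0.0292] z -0.003 0.041
green [270 212  12   8  55] [275.7 215.8] [ 0.6217 -0.0322  0.0899] z 0.085 0.093
green [196 235   7   6  30] [199.3 237.5] [0.4362 0.0331 0.0464] z 0.039 0.05
blue [211 151  19  35 488] [219.7 167.9] [0.5917 0.2239 0.1079] z 0.046 0.159
blue [316 209  13  16  41] [320.2 217.8] [ 0.7093 -0.0912  0.0953] z 0.05 0.099
blue [256 218  13   9  56] [262.1 222.4] [ 0.5759 -0.0395  0.0895] z 0.087 0.094
blue [332 218  12   8  22] [338.6 222.6] [ 0.7406 -0.1378  0.0956] z 0.059 0.099
orange [263 215  13   9  66] [269.5 219.1] [ 0.6001 -0.0357  0.09  ] z 0.085 0.092
```

```bash
cat >> h.py <<'E'
C=np.array([.5756,.0563,0]);YAW=np.deg2rad(8.27);RU=R.from_euler('z',YAW).as_matrix()
RT=RU@np.array([[0,1,0],[1,0,0],[0,0,-1.]])   # tool x=unit y, tool y=unit x, tool z down
def W(x,y,z): return C+RU@np.array([x,y,z])
def to(x,y,z,Rt=RT):
    o=readout.get_obs();Rc=q2R(o["tcp_rot"])
    print("t",round(o["time"],2),"unit pos",(RU.T@(o["ee_pos"]-C)).round(4),"F",o["wrist_force"].round(1),"w",round(o["width"],3))
    print("shift",(Rc.T@(W(x,y,z)-o["ee_pos"])).round(4),"rot",R.from_matrix(Rc.T@Rt).as_rotvec().round(4))
E
python3 - <<'E'
from h import *
to(0,.033,.26); print(imaging.camera("wrist")["T_tool_cam"].round(3))
for n in("scene","side"):
    c=np.load(n+".npy",allow_pickle=True).item();P=cloud(c)
    q=P[(c["depth"]>0)&(P[...,2]>.1)];u=(q-C)@RU
    for nm,b in dict(grip=(-.03,.03,0,.07,.12,.16),ball=(-.13,-.06,-.09,-.02,.155,.2),can=(0,.13,.12,.25,.12,.23),adapter=(.05,.13,.0,.13,.1,.12)).items():
        s=u[(u[:,0]>b[0])&(u[:,0]<b[1])&(u[:,1]>b[2])&(u[:,1]<b[3])&(u[:,2]>b[4])&(u[:,2]<b[5])]
        if len(s):print(n,nm,np.percentile(s,3,axis=0).round(3),np.percentile(s,97,axis=0).round(3),len(s))
E
```

```text
t 0.1 unit pos [-0.243   0.5247  0.2302] F [ 0.6 -0.5  0.3] w 1.001
shift [-0.4761 -0.2725 -0.0293] rot [-1.700e-03  8.000e-04  9.787e-01]
[[ 0.    -0.96  -0.28   0.071]
 [ 1.     0.     0.     0.   ]
 [-0.    -0.28   0.96  -0.142]
 [ 0.     0.     0.     1.   ]]
scene grip [-0.009  0.029  0.122] [0.013 0.059 0.148] 233
scene ball [-0.104 -0.06   0.157] [-0.077 -0.034  0.188] 202
scene can [0.039 0.163 0.125] [0.085 0.212 0.216] 1414
scene adapter [0.087 0.003 0.101] [0.122 0.073 0.112] 543
side grip [-0.012  0.024  0.122] [0.011 0.056 0.148] 162
side ball [-0.113 -0.068  0.159] [-0.084 -0.043  0.189] 190
side can [0.03  0.156 0.124] [0.075 0.199 0.217] 689
side adapter [0.085 0.001 0.102] [0.119 0.072 0.112] 220
```

Call:
move_arm --pt "0 0 -0.03 0 0 0.14 1" --pt "-0.476 -0.2725 -0.03 0 0 0.979 1" --pt "-0.476 -0.2725 -0.03 0 0 0.979 1" --pt "-0.476 -0.2725 -0.03 0 0 0.979 1" --pt "-0.476 -0.2725 -0.03 0 0 0.979 1" --pt "-0.476 -0.2725 -0.03 0 0 0.979 1" --pt "-0.476 -0.2725 -0.03 0 0 0.979 1" --pt "-0.476 -0.2725 -0.03 0 0 0.979 1" --newtons 30

```text
time: 0.95
ee_pos: [0.459, 0.2508, 0.2611]
tcp_rot: [-0.0, 0.655, 0.755, -0.0]
wrist_force: [1.7, 0.3, 0.5]
width: 1.0
grip_force: 0.0
```

```bash
python3 -c "
from h import *
to(0,.033,.26)"
```

```text
t 0.95 unit pos [-0.0874  0.2092  0.2611] F [1.7 0.3 0.5] w 1.0
shift [-0.176   0.0879  0.0011] rot [-0.     -0.     -0.0028]
```

Call:
move_arm --pt "-0.15 0.075 0 0 0 -0.003 1" --pt "-0.15 0.075 0 0 0 -0.003 1" --pt "-0.15 0.075 0 0 0 -0.003 1" --pt "-0.15 0.075 0 0 0 -0.003 1" --pt "-0.15 0.075 0 0 0 -0.003 1" --pt "-0.15 0.075 0 0 0 -0.003 1"

```text
time: 1.55
ee_pos: [0.5537, 0.1154, 0.261]
tcp_rot: [-0.001, 0.653, 0.757, -0.0]
wrist_force: [-0.3, 0.5, 0.7]
width: 0.999
grip_force: 0.0
```

Run:
```python
from h import *
to(0,.033,.112)
o=readout.get_obs();c=imaging.camera("wrist");cv2.imwrite("pics/w1.png",c["frame"])
K=np.array(c["intrinsics"]);T=np.array(c["T_tool_cam"]);Rc=q2R(o["tcp_rot"])
for s,ce,m in comps(c,"yellow"):
    v,u=np.nonzero(m)
    a=(u-K[0,2])/K[0,0];b=(v-K[1,2])/K[1,1];th=np.hypot(a,b);d=np.stack([np.sin(th)*a/th,np.sin(th)*b/th,np.cos(th)],-1)
    dw=d@(Rc@T[:3,:3]).T;ow=o["ee_pos"]+Rc@T[:3,3]
    p=c["depth"][v,u][:,None]*d/d[:,2:]@(Rc@T[:3,:3]).T+ow
    U=(p-C)@RU;t=abs(U[:,2]-.146)<.006
    print(s,"all",U.min(0).round(3),U.max(0).round(3), "top",t.sum(),np.percentile(U[t],[2,98],axis=0).round(4) if t.any() else "")
```

```text
t 1.55 unit pos [-0.0132  0.0616  0.261 ] F [-0.3  0.5  0.7] w 0.999
shift [-0.0288  0.0132  0.149 ] rot [-0.001  -0.0007  0.0025]
[255 185  26  39 809] all [-0.013  0.007  0.095] [0.012 0.133 0.403] top 766 [[-0.0105  0.0296  0.1419]
 [ 0.0114  0.0584  0.1468]]
[239 307  46  16 144] all [-0.035 -0.19   0.029] [0.036 0.072 0.334] top 0 
[181 316   5  18  61] all [-0.133 -0.22   0.033] [-0.013  0.133  0.403] top 0
```

View pics/w1.png

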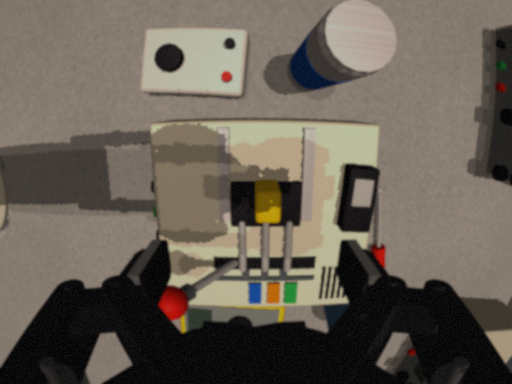

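The wrist view shows the grip top at (267,201), the fingers across the slot at about (265,250), and the ball at (172,302). The green tab at (290,292) is rearmost. I'll centre over the grip first.

Call:
move_arm --pt "0 0 0 0 0 0 1" --pt "0 0 0 0 0 0 1"

```text
time: 1.8
ee_pos: [0.5535, 0.1163, 0.2616]
tcp_rot: [0.0, 0.652, 0.758, 0.0]
wrist_force: [0.8, -0.5, -0.0]
width: 1.0
grip_force: 0.0
```

```bash
python3 -c "
from h import *
to(0,.038,.112)"
```

```text
t 1.8 unit pos [-0.0132  0.0625  0.2616] F [ 0.8 -0.5 -0. ] w 1.0
shift [-0.0246  0.013   0.1496] rot [ 0.0005 -0.0002  0.0048]
```

Call:
move_arm --pt "-0.0245 0.013 0.02 0 0 0.005 1" --pt "-0.0245 0.013 0.06 0 0 0.005 1" --pt "-0.0245 0.013 0.1 0 0 0.005 1" --pt "-0.0245 0.013 0.13 0 0 0.005 1" --pt "-0.0245 0.013 0.149 0 0 0.005 1" --pt "-0.0245 0.013 0.149 0 0 0.005 0.8" --pt "-0.0245 0.013 0.149 0 0 0.005 0.5" --pt "-0.0245 0.013 0.149 0 0 0.005 0.1" --newtons 30

```text
time: 2.6
ee_pos: [0.5714, 0.0931, 0.1146]
tcp_rot: [0.001, 0.655, 0.756, 0.001]
wrist_force: [1.3, 0.0, 0.1]
width: 0.514
grip_force: 0.0
```

Call:
move_arm --pt "0 0 0 0 0 0 0.1" --pt "0 0 0 0 0 0 0.1" --pt "0 0 0 0 0 0 0.1" --pt "0 0 0 0 0 0 0.1"

```text
time: 3.0
ee_pos: [0.5703, 0.0927, 0.1145]
tcp_rot: [0.0, 0.655, 0.756, 0.0]
wrist_force: [-5.3, -0.8, 6.6]
width: 0.271
grip_force: 32.2
```

```bash
python3 -c "
from h import *
to(0,.090,.112)"
```

```text
t 3.0 unit pos [0.     0.0367 0.1145] F [-5.3 -0.8  6.6] w 0.271
shift [ 0.0533 -0.0001  0.0025] rot [ 0.0008 -0.0001 -0.0021]
```

Call:
move_arm --pt "0.008 0 0 0 0 0 0.1" --pt "0.016 0 0 0 0 0 0.1" --pt "0.024 0 0 0 0 0 0.1" --pt "0.032 0 0 0 0 0 0.1" --pt "0.04 0 0 0 0 0 0.1" --pt "0.045 0 0 0 0 0 0.1" --pt "0.045 0 0 0 0 0 0.1"

```text
time: 3.7
ee_pos: [0.5641, 0.135, 0.1145]
tcp_rot: [0.002, 0.656, 0.755, -0.001]
wrist_force: [-4.8, -9.1, 5.9]
width: 0.276
grip_force: 32.3
```

Call:
move_arm --pt "0.003 0 0 0 0 0 0.1" --pt "0.006 0 0 0 0 0 0.1" --pt "0.006 0 0 0 0 0 0.1" --pt "0.006 0 0 0 0 0 0.1"

```text
time: 4.1
ee_pos: [0.5641, 0.1353, 0.1145]
tcp_rot: [0.005, 0.657, 0.754, -0.004]
wrist_force: [-4.1, -27.0, 6.7]
width: 0.27
grip_force: 33.0
```

```bash
python3 -c "
from h import *
to(0,.090,.112)
c=imaging.camera('scene');P=cloud(c);u=(P-C)@RU
for s,ce,m in comps(c,'yellow'):
    q=u[m&(c['depth']>0)&(abs(u[...,2]-.146)<.006)]
    if len(q)>20: print(np.percentile(q,[3,97],axis=0).round(4))
cv2.imwrite('pics/s2.png',cv2.resize(c['frame'][110:270,180:400],None,fx=3,fy=3))"
```

```text
t 4.1 unit pos [-0.      0.0799  0.1145] F [ -4.1 -27.    6.7] w 0.27
shift [ 0.0102 -0.0001  0.0024] rot [-0.0003  0.0132 -0.008 ]
[[-0.0096  0.0866  0.1409]
 [ 0.0109  0.1009  0.1479]]
```

View pics/s2.png

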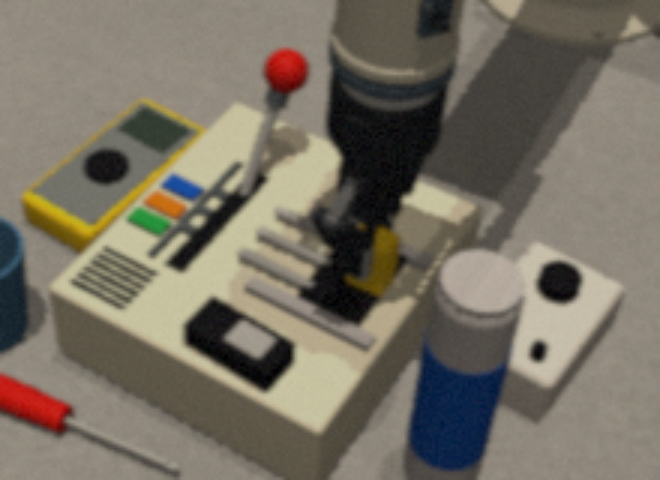

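The crop shows the grip at (375,255) pulled out, with the steel fingers clear of the slot. Its left edge at y=101 mm matches a grip centre at 85 mm, so the slide is at its end stop. I'll relax, release and go up.

Call:
move_arm --pt "-0.005 0 0 0 0 0 0.2" --pt "-0.005 0 0 0 0 0 0.4" --pt "-0.005 0 0 0 0 0 0.7" --pt "-0.005 0 0 0 0 0 0.7" --pt "-0.005 0 -0.03 0 0 0 0.7" --pt "-0.005 0 -0.07 0 0 0 0.7" --pt "-0.005 0 -0.11 0 0 0 0.4" --pt "-0.005 0 -0.15 0 0 0 0"

```text
time: 4.95
ee_pos: [0.5637, 0.1387, 0.2638]
tcp_rot: [-0.0, 0.655, 0.756, 0.0]
wrist_force: [0.7, 0.2, 0.1]
width: 0.365
grip_force: 0.0
```

```bash
python3 -c "
from h import *
to(-.150,-.05,.26)
c=imaging.camera('scene');P=cloud(c);u=(P-C)@RU
for s,ce,m in comps(c,'yellow'):
    q=u[m&(c['depth']>0)&(abs(u[...,2]-.146)<.006)]
    if len(q)>20: print(np.percentile(q,[3,97],axis=0).round(4))"
```

```text
t 4.95 unit pos [1.000e-04 8.320e-02 2.638e-01] F [0.7 0.2 0.1] w 0.365
shift [-0.1334 -0.1499  0.0037] rot [ 0.     -0.0002 -0.0015]
[[-0.0087  0.0735  0.1407]
 [ 0.0124  0.1002  0.1478]]
```

```bash
cat >> h.py <<'E'
def wplane(c,o,u,v,z):
    K=np.array(c["intrinsics"]);T=np.array(c["T_tool_cam"]);Rc=q2R(o["tcp_rot"])
    a=(u-K[0,2])/K[0,0];b=(v-K[1,2])/K[1,1];th=np.hypot(a,b)
    d=Rc@T[:3,:3]@np.array([np.sin(th)*a/th,np.sin(th)*b/th,np.cos(th)]);ow=o["ee_pos"]+Rc@T[:3,3]
    return RU.T@(ow+d*(z-ow[2])/d[2]-C)
E
python3 - <<'E'
from h import *
o=readout.get_obs();c=imaging.camera("wrist");cv2.imwrite("pics/w2.png",c["frame"])
for col,z in (("yellow",.146),("green",.089),("orange",.089),("blue",.089)):
    for s,ce,m in comps(c,col):
        if 60<s[4]<3000:
            x,y,w,h=s[:4];print(col,s,wplane(c,o,*ce,z).round(4),"corners",wplane(c,o,x,y,z).round(4),wplane(c,o,x+w,y+h,z).round(4))
E
```

```text
yellow [238 159  26  39 876] [0.0004 0.0894 0.146 ] corners [-0.0109  0.108   0.146 ] [0.0132 0.0706 0.146 ]
yellow [257 314  16  11  61] [ 0.0202 -0.0741  0.146 ] corners [ 0.0071 -0.0683  0.146 ] [ 0.0259 -0.0861  0.146 ]
green [271 291  11  19 178] [ 0.0342 -0.092   0.089 ] corners [ 0.0268 -0.0759  0.089 ] [ 0.0429 -0.1092  0.089 ]
orange [255 291  11  20 204] [ 0.0125 -0.0912  0.089 ] corners [ 0.0057 -0.0755  0.089 ] [ 0.0208 -0.1102  0.089 ]
blue [282  65  20  38  66] [0.0415 0.1805 0.089 ] corners [0.0348 0.2024 0.089 ] [0.0569 0.1608 0.089 ]
blue [238 292  10  18 179] [-0.0111 -0.0914  0.089 ] corners [-0.0167 -0.0771  0.089 ] [-0.0039 -0.1081  0.089 ]
```

View pics/w2.png

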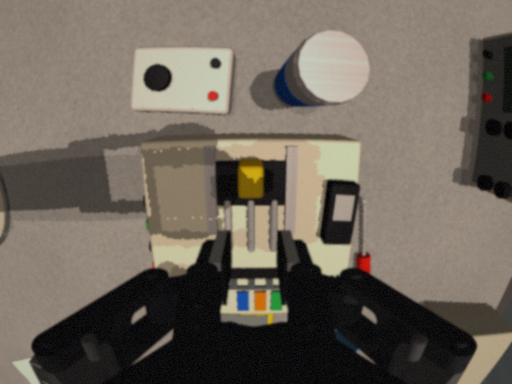

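The wrist view confirms the grip at (251,178), centred on y≈85 mm after the tab-bias correction. The lock is out, so I'll go in front of the ball with the fingers shut.

Call:
move_arm --pt "-0.033 -0.0375 0.004 0 0 0 0" --pt "-0.066 -0.075 0.004 0 0 0 0" --pt "-0.1 -0.1125 0.004 0 0 0 0" --pt "-0.133 -0.15 0.004 0 0 0 0" --pt "-0.133 -0.15 0.004 0 0 0 0" --pt "-0.133 -0.15 0.05 0 0 0 0" --pt "-0.133 -0.15 0.1 0 0 0 0" --pt "-0.133 -0.15 0.1 0 0 0 0"

```text
time: 5.85
ee_pos: [0.4292, -0.0137, 0.1515]
tcp_rot: [-0.008, 0.655, 0.756, -0.005]
wrist_force: [-0.8, 0.5, -1.3]
width: 0.001
grip_force: 0.0
```

```bash
python3 -c "
from h import *
to(-.125,-.05,.160)
c=imaging.camera('side');cv2.imwrite('pics/d3.png',cv2.resize(c['frame'][130:290,120:340],None,fx=3,fy=3))"
```

```text
t 5.85 unit pos [-0.155  -0.0482  0.1515] F [-0.8  0.5 -1.3] w 0.001
shift [-0.0017  0.0298 -0.009 ] rot [-0.0179 -0.005  -0.0018]
```

View pics/d3.png

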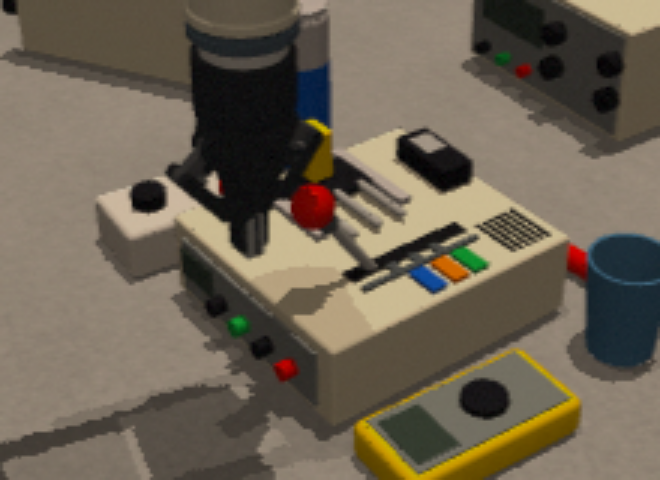

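The view shows the shut fingers at (250,235) in front of the ball (313,206) and the knuckles above it. I'll settle, then push along the arc.

Call:
move_arm --pt "-0.001 0.01 -0.009 0 0 0 0" --pt "-0.001 0.01 -0.009 0 0 0 0" --pt "-0.001 0.01 -0.009 0 0 0 0"

```text
time: 6.2
ee_pos: [0.446, -0.0142, 0.1748]
tcp_rot: [0.002, 0.655, 0.756, 0.001]
wrist_force: [0.1, 0.9, 0.2]
width: -0.002
grip_force: 0.0
```

```bash
python3 -c "
from h import *
to(-.125,-.05,.160)"
```

```text
t 6.2 unit pos [-0.1384 -0.0511  0.1748] F [0.1 0.9 0.2] w -0.002
shift [0.0012 0.0133 0.0149] rot [ 0.005   0.0012 -0.0017]
```

Call:
move_arm --pt "0.001 0.004 0.015 0 0 0 0" --pt "0.001 0.01 0.014 0 0 0 0" --pt "0.001 0.02 0.008 0 0 0 0" --pt "0.001 0.03 0.003 0 0 0 0" --pt "0.001 0.04 -0.002 0 0 0 0" --pt "0.001 0.055 -0.008 0 0 0 0" --pt "0.001 0.07 -0.012 0 0 0 0" --pt "0.001 0.07 -0.012 0 0 0 0"

```text
time: 7.0
ee_pos: [0.5147, -0.0032, 0.183]
tcp_rot: [-0.0, 0.655, 0.756, -0.0]
wrist_force: [-0.4, 0.0, -0.5]
width: 0.005
grip_force: 0.0
```

```bash
cat >> h.py <<'E'
def ball():
    for n in("scene","side"):
        c=imaging.camera(n);P=cloud(c);u=(P-C)@RU
        for s,ce,m in comps(c,'red'):
            q=u[m&(c['depth']>0)&(u[...,2]>.12)&(abs(u[...,0])<.15)]
            if len(q)>10: print(n,"ball",np.median(q,0).round(4),np.percentile(q,[3,97],axis=0).round(3).tolist())
E
python3 -c "
from h import *
to(-.0663,-.05,.1866);ball()"
```

```text
t 7.0 unit pos [-0.0689 -0.0501  0.183 ] F [-0.4  0.  -0.5] w 0.005
shift [ 0.0001  0.0026 -0.0036] rot [-0.0002 -0.0002 -0.002 ]
scene ball [-0.0259 -0.0436  0.2067] [[-0.042, -0.057, 0.194], [-0.018, -0.033, 0.215]]
side ball [-0.0404 -0.06    0.2052] [[-0.05, -0.068, 0.19], [-0.027, -0.048, 0.216]]
```

Call:
move_arm --pt "0 0.012 -0.004 0 0 0 0" --pt "0 0.024 -0.006 0 0 0 0" --pt "0 0.036 -0.007 0 0 0 0" --pt "0 0.048 -0.006 0 0 0 0" --pt "0 0.06 -0.005 0 0 0 0" --pt "0 0.075 -0.003 0 0 0 0" --pt "0 0.09 0.002 0 0 0 0" --pt "0 0.1 0.005 0 0 0 0"

```text
time: 7.9
ee_pos: [0.6124, 0.0106, 0.1781]
tcp_rot: [-0.0, 0.655, 0.755, -0.0]
wrist_force: [-0.1, -0.7, 0.5]
width: 0.003
grip_force: 0.3
```

```bash
python3 -c "
from h import *
to(.0635,-.05,.160);ball()"
```

```text
t 7.9 unit pos [ 0.0299 -0.0505  0.1781] F [-0.1 -0.7  0.5] w 0.003
shift [0.0006 0.0337 0.0181] rot [-0.0007  0.0001 -0.0024]
scene ball [ 0.0676 -0.0432  0.1995] [[0.052, -0.057, 0.188], [0.077, -0.033, 0.206]]
side ball [ 0.059  -0.0609  0.1959] [[0.05, -0.068, 0.18], [0.072, -0.049, 0.205]]
```

Call:
move_arm --pt "0 0.008 0.003 0 0 0 0" --pt "0 0.016 0.007 0 0 0 0" --pt "0 0.024 0.012 0 0 0 0" --pt "0 0.03 0.016 0 0 0 0" --pt "0 0.034 0.018 0 0 0 0" --pt "0 0.034 0.018 0 0 0 0" --pt "0 0.034 0.018 0 0 0 0"

```text
time: 8.7
ee_pos: [0.6462, 0.0155, 0.1603]
tcp_rot: [-0.0, 0.655, 0.755, -0.0]
wrist_force: [0.0, 1.0, -0.2]
width: -0.001
grip_force: 0.0
```

```bash
python3 -c "
from h import *
to(.0635,-.05,.160);ball()"
```

```text
t 8.7 unit pos [ 0.064  -0.0505  0.1603] F [ 0.   1.  -0.2] w -0.001
shift [ 0.0005 -0.0005  0.0003] rot [-0.0002 -0.     -0.0023]
scene ball [ 0.1019 -0.0411  0.1809] [[0.087, -0.055, 0.168], [0.113, -0.033, 0.188]]
side ball [ 0.0903 -0.0608  0.1804] [[0.082, -0.068, 0.164], [0.102, -0.048, 0.189]]
```

The ball is at x≈96 mm, which is the 1.2 stop. I'll back off, rise and go over the grip.

Call:
move_arm --pt "0 -0.015 0 0 0 0 0" --pt "0 -0.03 -0.02 0 0 0 0" --pt "0 -0.03 -0.06 0 0 0 0" --pt "0.03 -0.04 -0.1 0 0 0 0" --pt "0.065 -0.05 -0.1 0 0 0 0.3" --pt "0.1 -0.06 -0.1 0 0 0 0.7" --pt "0.135 -0.064 -0.1 0 0 0 0.7" --pt "0.135 -0.064 -0.1 0 0 0 0.7"

```text
time: 9.6
ee_pos: [0.5624, 0.1437, 0.2613]
tcp_rot: [-0.0, 0.653, 0.757, 0.001]
wrist_force: [0.7, 0.5, 0.2]
width: 0.678
grip_force: 0.0
```

Call:
move_arm --pt "0 0 0 0 0 0 0.7" --pt "0 0 0 0 0 0 0.7"

```text
time: 9.8
ee_pos: [0.5639, 0.1393, 0.2604]
tcp_rot: [0.0, 0.655, 0.755, -0.0]
wrist_force: [-0.3, 0.2, 0.5]
width: 0.7
grip_force: 0.0
```

```bash
python3 -c "
from h import *
to(0,.084,.114);ball()"
```

```text
t 9.8 unit pos [0.0004 0.0838 0.2604] F [-0.3  0.2  0.5] w 0.7
shift [ 0.0002 -0.0004  0.1464] rot [ 0.0002  0.0004 -0.0031]
scene ball [ 0.1029 -0.0431  0.1815] [[0.088, -0.057, 0.168], [0.113, -0.033, 0.189]]
side ball [ 0.0881 -0.0574  0.1799] [[0.079, -0.066, 0.164], [0.104, -0.042, 0.189]]
```

Call:
move_arm --pt "0 0 0.04 0 0 0 0.7" --pt "0 0 0.08 0 0 0 0.7" --pt "0 0 0.11 0 0 0 0.7" --pt "0 0 0.13 0 0 0 0.7" --pt "0 0 0.146 0 0 0 0.7" --pt "0 0 0.146 0 0 0 0.7" --pt "0 0 0.146 0 0 0 0.4" --pt "0 0 0.146 0 0 0 0.1" --newtons 30

```text
time: 10.7
ee_pos: [0.5647, 0.14, 0.1163]
tcp_rot: [0.001, 0.655, 0.755, 0.001]
wrist_force: [0.2, 0.3, -0.9]
width: 0.372
grip_force: 0.0
```

Call:
move_arm --pt "0 0 0 0 0 0 0.1" --pt "0 0 0 0 0 0 0.1" --pt "0 0 0 0 0 0 0.1" --pt "0 0 0 0 0 0 0.1"

```text
time: 11.1
ee_pos: [0.5634, 0.1399, 0.1166]
tcp_rot: [0.0, 0.655, 0.756, 0.0]
wrist_force: [-6.1, -1.3, 5.7]
width: 0.271
grip_force: 32.4
```

Call:
move_arm --pt "-0.008 0 0 0 0 0 0.1" --pt "-0.016 0 0 0 0 0 0.1" --pt "-0.024 0 0 0 0 0 0.1" --pt "-0.032 0 0 0 0 0 0.1" --pt "-0.04 0 0 0 0 0 0.1" --pt "-0.045 0 0 0 0 0 0.1" --pt "-0.045 0 0 0 0 0 0.1"

```text
time: 11.8
ee_pos: [0.57, 0.0951, 0.1166]
tcp_rot: [0.0, 0.655, 0.755, 0.0]
wrist_force: [-4.9, -1.1, 5.4]
width: 0.273
grip_force: 32.4
```

```bash
python3 -c "
from h import *
to(0,.034,.114)"
```

```text
t 11.8 unit pos [0.     0.0392 0.1166] F [-4.9 -1.1  5.4] w 0.273
shift [-0.0052 -0.      0.0026] rot [ 0.0009  0.0003 -0.0025]
```

Nothing has stopped it yet, so I'll keep going to the home stop.

Call:
move_arm --pt "-0.003 0 0 0 0 0 0.1" --pt "-0.006 0 0 0 0 0 0.1" --pt "-0.008 0 0 0 0 0 0.1" --pt "-0.01 0 0 0 0 0 0.1" --pt "-0.01 0 0 0 0 0 0.1"

```text
time: 12.3
ee_pos: [0.5707, 0.0903, 0.1166]
tcp_rot: [-0.003, 0.654, 0.757, 0.003]
wrist_force: [-7.6, 15.9, 4.1]
width: 0.279
grip_force: 32.3
```

```bash
python3 -c "
from h import *
to(0,.034,.114)"
```

```text
t 12.3 unit pos [1.000e-04 3.440e-02 1.166e-01] F [-7.6 15.9  4.1] w 0.279
shift [-0.0004 -0.0001  0.0026] rot [ 0.001  -0.0082  0.0013]
```

The slide stopped after about 49.5 mm with 16 N of resistance. I'll give it a small nudge, relax, release and go up.

Call:
move_arm --pt "-0.003 0 0 0 0 0 0.1" --pt "-0.003 0 0 0 0 0 0.1" --pt "-0.001 0 0 0 0 0 0.1" --pt "0.003 0 0 0 0 0 0.3" --pt "0.003 0 0 0 0 0 0.7" --pt "0.003 0 0 0 0 0 0.7" --pt "0.003 0 0 0 0 0 0.7" --pt "0.003 0 -0.02 0 0 0 0.7"

```text
time: 13.1
ee_pos: [0.5697, 0.0879, 0.1311]
tcp_rot: [-0.002, 0.655, 0.755, -0.002]
wrist_force: [-0.2, -0.2, 0.2]
width: 0.7
grip_force: 0.0
```

Call:
move_arm --pt "0 0 -0.03 0 0 0 0.7" --pt "0 0 -0.06 0 0 0 0.7" --pt "0 0 -0.1 0 0 0 0.7" --pt "0.025 -0.01 -0.13 0 0 0 0.7" --pt "0.025 -0.01 -0.13 0 0 0 0.7" --pt "0.025 -0.01 -0.13 0 0 0 0.7" --pt "0.025 -0.01 -0.13 0 0 0 0.7"

```text
time: 13.8
ee_pos: [0.5575, 0.1113, 0.2626]
tcp_rot: [-0.001, 0.655, 0.755, -0.001]
wrist_force: [0.2, -0.8, -1.3]
width: 0.703
grip_force: 0.0
```

Run:
```python
from h import *
to(0,.034,.26);ball()
o=readout.get_obs();c=imaging.camera("wrist");cv2.imwrite("pics/w4.png",c["frame"])
for s,ce,m in comps(c,"yellow"):
    if s[4]>300: x,y,w,h=s[:4];print(s,"corners",wplane(c,o,x,y,.146).round(4),wplane(c,o,x+w,y+h,.146).round(4))
```

```text
t 13.8 unit pos [-0.01    0.0571  0.2626] F [ 0.2 -0.8 -1.3] w 0.703
shift [-0.023   0.01    0.0026] rot [-0.0023  0.0004 -0.003 ]
scene ball [ 0.1025 -0.043   0.1815] [[0.087, -0.057, 0.168], [0.113, -0.033, 0.188]]
side ball [ 0.088  -0.0578  0.18  ] [[0.079, -0.067, 0.165], [0.104, -0.041, 0.189]]
[252 182  27  44 938] corners [-0.0114  0.0625  0.146 ] [0.0139 0.0198 0.146 ]
```

View pics/w4.png

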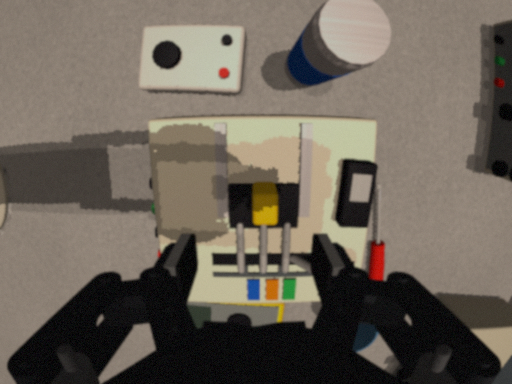

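The wrist view shows the grip at (264,203), back home: its right edge shifted 50.8 mm from the pulled-out view. The steel fingers lie across the slot, nothing on the unit was disturbed, and both fixed cameras put the ball at x≈96 mm, the green notch.

```bash
python3 -c "
from h import *
print(job.job_done())"
```

```text
the job is handed in; nothing more can be done
None
```

I pulled the lock slide out, threw the lever into the notch beside the green tab, pushed the slide home again and let go of everything. The job is handed in; no verdict came back, but my last measurements put the lever in that notch and the slide home within about 2 mm.

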